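# Open the child-proof descaler bottle

### The arm

A 6-joint arm with a two-finger parallel gripper is mounted at the origin on a cart in front of the work surface, level with it; the furniture and walls round the work are solid. World frame = base frame: x ahead of the robot, y to its left, z up, the work surface at z = 0. Lengths are in m, angles in rad, forces in N, time in s.
With the tool pointing down it reaches from about 0.3 to 0.775 m from the base axis. Payload 14.6 kg.
Tool frame: the origin (TCP) lies at the very end of the fingers, on their centre line; the grasp point (between the pads) lies 19 mm behind it (arm.hold_point_z is the distance from the TCP to the grasp point, in m); z points along the fingers, y is the line along which they close (so a half turn about z gives the same grasp; the last joint's range is limited). The gripper opens to 85 mm and grips with 20 to 120 N. Pads are 22 mm wide; open, the fingers measure 114 mm over their backs; the gripper's body (76 mm by 85 mm) begins 54 mm behind the grasp point. The pads swing forward as they close: fully open they stand 13 mm farther back than shut.
Start: joints at [1.13, 0.3, 1.521, -0, 1.321, -0.067], TCP at [0.201, 0.512, 0.231] pointing down, gripper open.
Joint ranges: [-3.03, 3.03], [-0.79, 2.21], [0.23, 2.52], [-1.04, 4.18], [0, 3.07], [-2.55, 2.55]. Speed limits (rad/s): [2.22, 2.22, 2.57, 3.14, 3.14, 3.14].

### API

Orientations are given as a unit quaternion [x, y, z, w].
In Python, from plant import arm gives the robot as it stands.
- The arm moves only by the shell command python3 -m inch 'ROWS' [FORCE]. ROWS is JSON, a list of rows, each an object of numbers: "tx", "ty", "tz": the shift along the tool's x, y, z normalised to -1 to 1, where 1 is 400 mm; "wx", "wy", "wz": the turn, a rotation vector about the tool's x, y, z normalised to -1 to 1, where 1 is 45 degrees; "hand": the closure, from -1 (fully open) to 1 (shut), so that 0 is half open. In form: [{"tx": .., "ty": .., "tz": .., "wx": .., "wy": .., "wz": .., "hand": ..}, ...]. A call has 1 to 8 rows; each row is the pose to reach, as a shift and turn from the pose commanded when the call began, along the tool's axes at that moment; what a row does not reach only later rows make up. A row lasts 1/12 s, in which the tool goes at most 41.7 mm and 7.16 degrees, less where a joint would pass 70% of its speed; a pose out of reach is approached as far as the arm can. A call with a number of a shift or a turn outside -1 to 1 is refused whole. A call with a gripper value outside its range is refused whole. The fingers move at their own pace and stop on an object; FORCE is the grip in N (left out, the last holds). Time passes only in rows, so rows that repeat a pose let the fingers close. It gives the time, the measured TCP pose, the force, the opening and the grip force at its end, in the units of the state.
- arm.observe(): the state, without advancing time (a new reading comes with each control period).
- arm.get_image(name): name is "side" or "top" or "wrist"; returns a dict with "img" (420x560x3 uint8, red, green, blue), "vfov" (degrees; the focal length in pixels is half the picture's height over the tangent of half this angle, whatever the lens; pixels are square), "cx", "cy" (the principal point, pixels), "R" (3x3) and "t" (3): a world point X has camera coordinates R X + t. Camera axes: x right, y down, z forward; pixel columns grow to the right and rows downward; lengths in m; the calibration is good to about 2 mm. A picture is of the moment at which its call begins. There is no depth.
- arm.job_done(): hands the job in; it is judged then, once.
The state is a dict: "clock": time; "joint_positions": joint angles; "dq": joint speeds; "tau": joint torques, N m; "tcp_pos": TCP position; "tool_rot": TCP orientation; "contact_force": force on the tool from outside, world axes, zero at the start; "torque": the same for the moment, N m; "finger_gap": opening from 0.0 (shut) to 1.0 (fully open); "finger_force": force on a finger pad.
Only numpy, scipy, OpenCV 4.12 (cv2) and the standard library are available. Lean on these libraries where they do the work, as an engineer would, in place of code of your own. Each camera call takes 0.05 s, during which the arm holds its last target. There are 200 camera calls.

### The job

The coffee machine is due for descaling: open the descaler bottle that is clamped in the steel stand. Press its orange child-proof cap straight down against its spring until you feel it bottom, turn it anticlockwise (seen from above) while it is still pressed until you feel it come up against its stop, without forcing it, and lift it straight off. Finish with the program still holding the cap, upright and still, some 5 to 10 cm above where it sat, over the bottle; do not put it down, and leave the cup, scoop, lemon and timer where they are.

Things in the scene. Friction and masses are not known exactly. Their poses are not given: they have to be found in the camera images.
- cap_center (a point): centre (half-way up) of the loose orange ribbed cap, 52 mm diameter, 46 mm high, 35 to 75 g, seated upright on the bottle, top 189 mm above the worktop. Grip it round its side from above, at its middle or a little higher; nothing stands beside it within 60 mm. z up, x along the white pointer on its top; at the start within 0.12 rad of the bottle's x. Lifted 25 mm it is wholly off the neck
- descaler: white round bottle of descaler (80 mm diameter, blue label band) clamped in a square steel stand (116 x 116 mm) fixed to the worktop: it cannot move or turn. Origin on its axis at the worktop, z up, x the direction of the locked cap's pointer. The bottle's collar lies 15 mm, its shoulder 22 mm below the cap's lower rim
- bottle_mouth (a point): centre of the top of the neck, 160 mm above the worktop, 17 mm above the seated cap's lower rim. Lugs hook the cap on: unpressed it turns only 0.17 rad either way and cannot be lifted; pressed at least 4 mm (it bottoms at 7 mm) it turns anticlockwise; from 0.8 rad past the bottle's x it is free to lift, at about 1.15 rad it meets a hard stop
- plunger (a joint): how far (m) the spring plug in the bottle's mouth is pushed down by the cap: 0 with the cap unpressed or off, 0.007 with the cap bottomed. It pushes back with 5 N at first and 9 N at the bottom, where the cap meets the neck and the force rises steeply
- espresso_cup_a_center (a point): centre (26 mm up) of a small green espresso cup, 65 mm wide, 94 mm with its handle, loose: bystander to the robot's left
- measuring_scoop_center (a point): centre (15 mm up) of a steel measuring scoop, 58 x 139 x 31 mm, loose: bystander to the robot's right
- lemon_center (a point): centre of a yellow lemon, 71 x 53 x 51 mm, loose: bystander behind the scoop
- kitchen_timer_center (a point): centre (27 mm up) of a round white kitchen timer with a red top, 62 mm wide, 55 mm high, loose: bystander on the right near the robot
Not all that is in view belongs to the job. There is more than one size of the descaler; the job needs the smaller.

How it is judged:
By the outcome, as a careful person would: the job done as asked, in the order asked, and still so for the second after the job is handed in, while the arm keeps its last pose, push and grip.
It also fails if it takes over 40 s, if anything falls off the work surface, if the arm or the gripper's body presses on something with over 40 N, if the wrist force passes 120 N, or if a joint passes its speed limit or range.

## Working session

There is one attempt and no reset: what is moved stays moved. The work goes in short steps, Python scripts to look and compute and a shell command to move; the robot and the scene stay as the last step left them, time stands still between calls to the robot, and variables do not carry over. Pictures are saved under pics/ and viewed, at most 10 in all, crops included, and the job is handed in when it is done.

```bash
mkdir -p pics; ls
cat > h.py <<'E'
import numpy as np, cv2, json
from plant import arm
def shot(n,f):
    d=arm.get_image(n); cv2.imwrite(f'pics/{f}.png',d['img'][:,:,::-1])
    np.savez(f'pics/{f}.npz',**{k:d[k] for k in('img','vfov','cx','cy','R','t')}); return d
def ray(f,u,v,z):
    d=np.load(f'pics/{f}.npz'); F=210/np.tan(np.radians(d['vfov'])/2)
    r=d['R'].T@np.array([(u-d['cx'])/F,(v-d['cy'])/F,1]); c=-d['R'].T@d['t']
    return c+r*(z-c[2])/r[2]
def proj(f,X):
    d=np.load(f'pics/{f}.npz'); F=210/np.tan(np.radians(d['vfov'])/2)
    p=d['R']@np.array(X)+d['t']; return p[:2]/p[2]*F+[d['cx'],d['cy']]
E
python3 - <<'E'
from h import *
a=shot('top','top0');b=shot('side','side0')
for n in('top0','side0'):
    d=np.load(f'pics/{n}.npz'); print(n,-d['R'].T@d['t'],d['R'].round(3).tolist(),d['vfov'],d['cx'],d['cy'])
print(arm.observe())
E
```

```text
pics
top0 [0.32993312 0.11528605 1.23747337] [[0.002, -1.0, 0.013], [-0.992, -0.003, -0.126], [0.126, -0.013, -0.992]] 50.53716823341844 276.31433532269864 205.5113209356483
side0 [ 0.45885812 -0.74545556  0.76106415] [[0.998, -0.053, -0.024], [-0.051, -0.607, -0.793], [0.027, 0.793, -0.609]] 57.21524080340086 278.19009705563286 213.40406164711456
{'clock': 0.1, 'joint_positions': array([ 1.13039891e+00,  3.00390333e-01,  1.52154165e+00, -6.45211876e-06,
        1.32070548e+00, -6.66025595e-02]), 'dq': array([-0.00088514, -0.00258399, -0.00184619,  0.00045133, -0.00121159,
       -0.00170624]), 'tau': array([ 1.80003139e-03, -5.44378030e+01, -3.62368298e+01, -2.95467714e-05,
        3.10135241e-03, -8.61010676e-06]), 'tcp_pos': array([0.20074449, 0.51182007, 0.2307823 ]), 'tool_rot': array([ 1.85810442e-01,  9.82585470e-01, -5.06489090e-04, -1.27989421e-04]), 'contact_force': array([-0.70980887,  0.61014893, -0.67283399]), 'torque': array([-0.01485945,  0.05604718,  0.00727745]), 'finger_force': 0.0, 'finger_gap': 0.9969240285237}
```

View pics/top0.png

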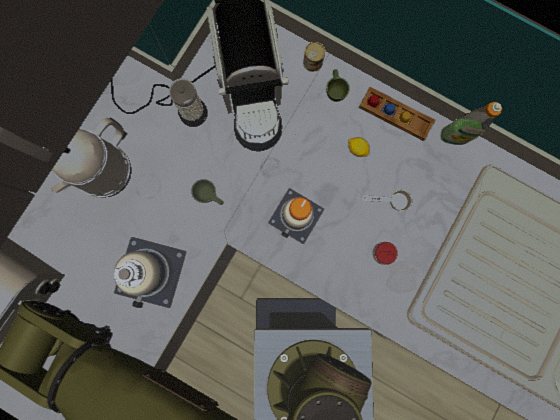

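View pics/side0.png

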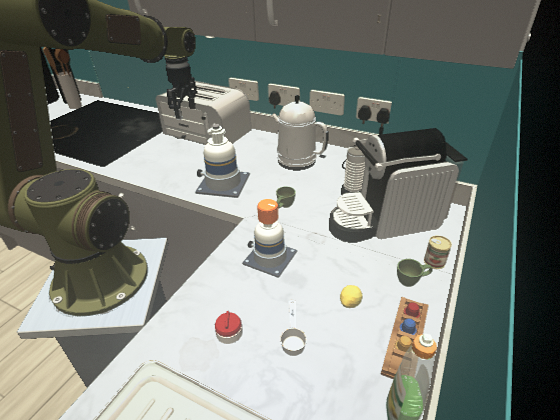

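The candidates are the orange cap on the small clamped bottle (top 300,209; side 267,212), the larger clamped bottle with a grey/white top (top 137,272; side 220,150), and the orange-capped green soap bottle, which is not clamped (top 494,109; side 424,345). By the description it is the first. I'll check that in a close crop.

Run:
```python
from h import *
a=cv2.imread('pics/top0.png')[175:255,255:345]; b=cv2.imread('pics/side0.png')[185:285,230:310]
A=cv2.resize(a,(450,400),interpolation=cv2.INTER_CUBIC);B=cv2.resize(b,(320,400),interpolation=cv2.INTER_CUBIC)
cv2.imwrite('pics/crop0.png',np.hstack([A,B]))
print(ray('top0',300.5,209,.189), ray('side0',267.5,205,.189))
for p in [(271,211),(290,190),(324,204),(304,242)]: print(ray('top0',*p,0.0))
```

```text
[0.45526397 0.04425973 0.189     ] [0.45940305 0.03665419 0.189     ]
[0.47195925 0.11413416 0.        ]
[0.53168252 0.06078159 0.        ]
[ 0.49220981 -0.03469298  0.        ]
[0.38557976 0.02221718 0.        ]
```

View pics/crop0.png

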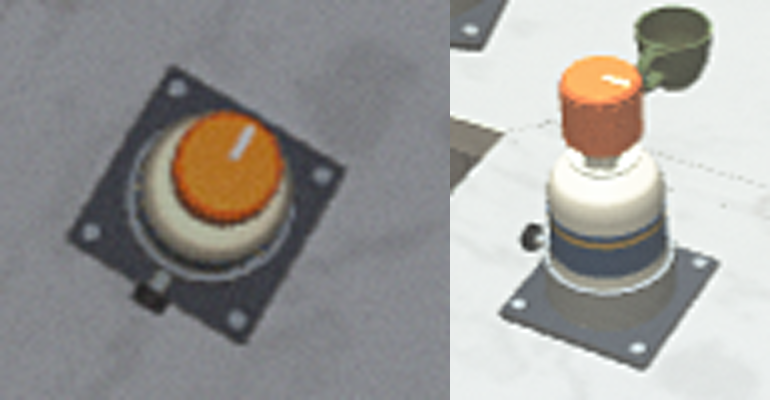

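The crop confirms it: an orange ribbed cap with a white pointer, on the white bottle with a blue band, in the square stand. The cap top centre is at about (300.6,208) in the top view. I'll rise, then travel.

```bash
cat >> h.py <<'E'
from scipy.spatial.transform import Rotation as Ro
def st():
    s=arm.observe(); q=Ro.from_quat(s['tool_rot']).as_matrix()
    print('t',round(s['clock'],2),'tcp',s['tcp_pos'].round(4),'head',round(np.arctan2(q[1,0],q[0,0]),3),'zax',q[:,2].round(4),'F',s['contact_force'].round(1),'M',s['torque'].round(2),'gap',round(s['finger_gap'],3),'ff',round(s['finger_force'],1),'j',s['joint_positions'].round(2)); return s
def need(X,head=None):
    s=st(); r=Ro.from_quat(s['tool_rot']); m=r.as_matrix()
    H=np.arctan2(m[1,0],m[0,0]) if head is None else head
    T=np.array([[np.cos(H),np.sin(H),0],[np.sin(H),-np.cos(H),0],[0,0,-1]])
    print('t-norm',(m.T@(np.array(X)-s['tcp_pos'])/.4).round(4),'w-norm',((r.inv()*Ro.from_matrix(T)).as_rotvec()/(np.pi/4)).round(4))
E
python3 -m inch '[{"tz":-0.1},{"tz":-0.2},{"tz":-0.3},{"tx":-0.51,"ty":-0.43,"tz":-0.3,"wz":0.7},{"tx":-0.51,"ty":-0.43,"tz":-0.3,"wz":0.7},{"tx":-0.51,"ty":-0.43,"tz":-0.3,"wz":0.7},{"tx":-0.51,"ty":-0.43,"tz":-0.3,"wz":0.7},{"tx":-0.51,"ty":-0.43,"tz":-0.3,"wz":0.7}]'
python3 -c "
from h import *
need([.41,.042,.33],1.66)"
```

```text
t 0.1 tcp [0.2007 0.5118 0.2308] head 2.768 zax [-4.e-04 -9.e-04 -1.e+00] F [-0.7  0.6 -0.7] M [-0.01  0.06  0.01] gap 0.997 ff 0.0 j [ 1.13  0.3   1.52 -0.    1.32 -0.07]
t-norm [-0.9159 -0.9027 -0.2472] w-norm [-1.2000e-03  7.0000e-04  1.4105e+00]schema error: expected keys tx, ty, tz, wx, wy, wz, hand
```

```bash
python3 -m inch '[{"tx":0,"ty":0,"tz":-0.1,"wx":0,"wy":0,"wz":0,"hand":-1},{"tx":0,"ty":0,"tz":-0.2,"wx":0,"wy":0,"wz":0,"hand":-1},{"tx":0,"ty":0,"tz":-0.3,"wx":0,"wy":0,"wz":0,"hand":-1},{"tx":-0.51,"ty":-0.43,"tz":-0.3,"wx":0,"wy":0,"wz":0.7,"hand":-1},{"tx":-0.51,"ty":-0.43,"tz":-0.3,"wx":0,"wy":0,"wz":0.7,"hand":-1},{"tx":-0.51,"ty":-0.43,"tz":-0.3,"wx":0,"wy":0,"wz":0.7,"hand":-1},{"tx":-0.51,"ty":-0.43,"tz":-0.3,"wx":0,"wy":0,"wz":0.7,"hand":-1},{"tx":-0.51,"ty":-0.43,"tz":-0.3,"wx":0,"wy":0,"wz":0.7,"hand":-1}]'
python3 -c "
from h import *
need([.456,.041,.33],1.66)"
```

```text
clock: 0.77
tcp_pos: [0.3003, 0.327, 0.3511]
tool_rot: [0.449, 0.894, -0.0, -0.0]
contact_force: [1.2, 0.7, 0.1]
finger_gap: 0.998
finger_force: 0.0
t 0.77 tcp [0.3003 0.327  0.3511] head 2.211 zax [-2.e-04 -2.e-04 -1.e+00] F [1.2 0.7 0.1] M [-0.04 -0.06 -0.02] gap 0.998 ff 0.0 j [ 0.75 -0.01  1.6  -0.    1.55  0.1 ]
t-norm [-0.8059 -0.1152  0.0527] w-norm [-3.000e-04  1.000e-04  7.018e-01]
```

```bash
python3 -m inch '[{"tx":-0.8,"ty":-0.12,"tz":0.05,"wx":0,"wy":0,"wz":0.7,"hand":-1},{"tx":-0.8,"ty":-0.12,"tz":0.05,"wx":0,"wy":0,"wz":0.7,"hand":-1},{"tx":-0.8,"ty":-0.12,"tz":0.05,"wx":0,"wy":0,"wz":0.7,"hand":-1},{"tx":-0.8,"ty":-0.12,"tz":0.05,"wx":0,"wy":0,"wz":0.7,"hand":-1},{"tx":-0.8,"ty":-0.12,"tz":0.05,"wx":0,"wy":0,"wz":0.7,"hand":-1},{"tx":-0.8,"ty":-0.12,"tz":0.05,"wx":0,"wy":0,"wz":0.7,"hand":-1},{"tx":-0.8,"ty":-0.12,"tz":0.05,"wx":0,"wy":0,"wz":0.7,"hand":-1},{"tx":-0.8,"ty":-0.12,"tz":0.05,"wx":0,"wy":0,"wz":0.7,"hand":-1}]'
python3 -m inch '[{"tx":0,"ty":0,"tz":0,"wx":0,"wy":0,"wz":0,"hand":-1},{"tx":0,"ty":0,"tz":0,"wx":0,"wy":0,"wz":0,"hand":-1}]'
python3 -c "
from h import *
need([.456,.041,.33],1.66)
shot('wrist','w1'); d=np.load('pics/w1.npz'); print(-d['R'].T@d['t'],d['R'].round(3).tolist(), proj('w1',[.456,.041,.189]))"
```

```text
clock: 1.43
tcp_pos: [0.4554, 0.0419, 0.3309]
tool_rot: [0.672, 0.74, -0.0, -0.0]
contact_force: [1.0, -0.6, -0.2]
finger_gap: 1.001
finger_force: 0.0
clock: 1.6
tcp_pos: [0.4549, 0.0435, 0.3307]
tool_rot: [0.673, 0.74, -0.0, -0.001]
contact_force: [0.3, 1.0, -0.4]
finger_gap: 1.0
finger_force: 0.0
t 1.6 tcp [0.4549 0.0435 0.3307] head 1.665 zax [-0.0015  0.     -1.    ] F [ 0.3  1.  -0.4] M [-0.02  0.07 -0.01] gap 1.0 ff 0.0 j [ 0.02  0.03  1.61  0.    1.51 -0.08]
t-norm [-0.0064  0.0021  0.0016] w-norm [-0.0018 -0.0002  0.0068]
[0.44878746 0.11335761 0.47345296] [[0.996, 0.095, -0.001], [0.091, -0.957, 0.276], [0.025, -0.275, -0.961]] [282.509248   199.32080634]
```

View pics/w1.png

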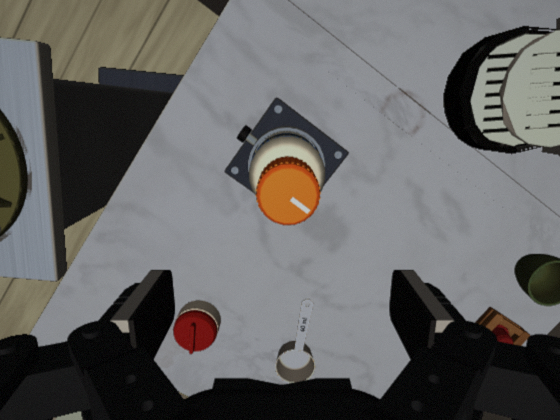

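The wrist view shows the cap top at about (289,194) with the pointer from (293,200) to (307,211). I'll fit this in code.

Run:
```python
from h import *
from scipy.optimize import least_squares
im=np.load('pics/w1.npz')['img']; h=cv2.cvtColor(im,cv2.COLOR_RGB2HSV)
m=((h[...,0]<22)&(h[...,1]>170)&(h[...,2]>190)).astype(np.uint8); m[:140]=0;m[240:]=0;m[:,:240]=0;m[:,340:]=0
m=cv2.morphologyEx(m,cv2.MORPH_CLOSE,np.ones((9,9)))
ys,xs=np.nonzero(m); print(xs.min(),xs.max(),ys.min(),ys.max())
c=max(cv2.findContours(m,0,1)[0],key=cv2.contourArea); print(cv2.fitEllipse(c))
(u,v),_,_=cv2.fitEllipse(c); print(ray('w1',u,v,.189),ray('w1',289,194,.189))
for r in(.025,):print([proj('w1',ray('w1',u,v,.189)+[r*np.cos(a),r*np.sin(a),0]).round(1).tolist() for a in np.arange(4)*np.pi/2])
a=ray('w1',293,200,.189);b=ray('w1',307,211,.189);print('ptr',np.arctan2(*(b-a)[1::-1]))
P=[ray('w1',*p,0.006)[:2] for p in((279,98),(349,152),(226,171))]; print(P,(P[1]+P[2])/2)
```

```text
263 263 207 207Traceback (most recent call last):
  File "<stdin>", line 7, in <module>
cv2.error: OpenCV(4.12.0) /io/opencv/modules/imgproc/src/shapedescr.cpp:361: error: (-201:Incorrect size of input array) There should be at least 5 points to fit the ellipse in function 'fitEllipseNoDirect'
```

Run:
```python
from h import *
im=np.load('pics/w1.npz')['img']; h=cv2.cvtColor(im,cv2.COLOR_RGB2HSV); print(h[185,280],h[166,289])
m=((h[...,0]<22)&(h[...,1]>150)&(h[...,2]>h[185,280,2]*.8)).astype(np.uint8); m[:140]=0;m[240:]=0;m[:,:240]=0;m[:,340:]=0
m=cv2.morphologyEx(m,cv2.MORPH_CLOSE,np.ones((9,9)));m=cv2.morphologyEx(m,cv2.MORPH_OPEN,np.ones((9,9)))
c=max(cv2.findContours(m,0,1)[0],key=cv2.contourArea); print(cv2.fitEllipse(c))
(u,v),_,_=cv2.fitEllipse(c); print(ray('w1',u,v,.189),ray('w1',289,194,.189))
for r in(.025,):print([proj('w1',ray('w1',u,v,.189)+[r*np.cos(a),r*np.sin(a),0]).round(1).tolist() for a in np.arange(4)*np.pi/2])
a=ray('w1',293,200,.189);b=ray('w1',307,211,.189);print('ptr',np.arctan2(*(b-a)[1::-1]))
P=[ray('w1',*p,0.006)[:2] for p in((279,98),(349,152),(226,171))]; print(P,(P[1]+P[2])/2)
```

```text
[ 15 202 187] [  9 222 180]
((287.6501770019531, 193.2472381591797), (59.791500091552734, 61.99394226074219), 89.30776977539062)
[0.45961718 0.04638079 0.189     ] [0.46075417 0.04586756 0.189     ]
[[318.7, 196.1], [290.8, 162.2], [256.5, 190.4], [284.6, 222.8]]
ptr -0.5831640789934663
[array([0.44417939, 0.12142986]), array([0.53902816, 0.06438756]), array([0.38432656, 0.02511648])] [0.46167736 0.04475202]
```

```bash
python3 -c "
from h import *
print(arm.hold_point_z); need([.460,.0455,.150],1.66)"
```

```text
0.0187
t 1.65 tcp [0.4546 0.0445 0.331 ] head 1.667 zax [-9.e-04  2.e-04 -1.e+00] F [ 0.3 -0.   1. ] M [ 0.06 -0.02  0.  ] gap 1.003 ff 0.0 j [ 0.02  0.03  1.61  0.    1.51 -0.08]
t-norm [0.001  0.0141 0.4525] w-norm [-0.0011 -0.0004  0.009 ]
```

```bash
python3 -m inch '[{"tx":0.004,"ty":0.012,"tz":0.08,"wx":0,"wy":0,"wz":0,"hand":-1},{"tx":0.004,"ty":0.012,"tz":0.17,"wx":0,"wy":0,"wz":0,"hand":-1},{"tx":0.004,"ty":0.012,"tz":0.25,"wx":0,"wy":0,"wz":0,"hand":-1},{"tx":0.004,"ty":0.012,"tz":0.32,"wx":0,"wy":0,"wz":0,"hand":-1},{"tx":0.004,"ty":0.012,"tz":0.38,"wx":0,"wy":0,"wz":0,"hand":-1},{"tx":0.004,"ty":0.012,"tz":0.42,"wx":0,"wy":0,"wz":0,"hand":-1},{"tx":0.004,"ty":0.012,"tz":0.45,"wx":0,"wy":0,"wz":0,"hand":-1},{"tx":0.004,"ty":0.012,"tz":0.45,"wx":0,"wy":0,"wz":0,"hand":-1}]'
python3 -c "
from h import *
need([.460,.0455,.150],1.66); shot('wrist','w2')
shot('side','s2'); im=cv2.imread('pics/s2.png')[150:290,200:340]
print(proj('w2',[.46,.0455,.189]))
cv2.imwrite('pics/c2.png',np.hstack([cv2.resize(im,(420,420)),cv2.resize(cv2.imread('pics/w2.png')[100:420,100:460],(380,420))]))"
```

```text
clock: 2.32
tcp_pos: [0.458, 0.0479, 0.1494]
tool_rot: [0.671, 0.741, -0.001, -0.001]
contact_force: [-0.3, 0.3, -0.6]
finger_gap: 1.001
finger_force: 0.0
t 2.32 tcp [0.458  0.0479 0.1494] head 1.67 zax [-0.0034  0.     -1.    ] F [-0.3  0.3 -0.6] M [0.01 0.02 0.02] gap 1.001 ff 0.0 j [ 0.02  0.19  1.86  0.    1.09 -0.07]
t-norm [-0.0065  0.0045 -0.0016] w-norm [-0.0044 -0.0004  0.0129]
[285.84696999 336.95020591]
```

View pics/c2.png

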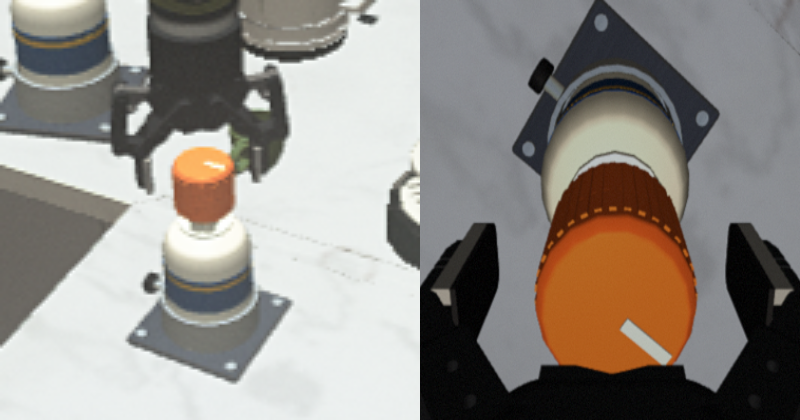

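Side view: the fingers flank the cap. Wrist crop: the cap's top rim runs from x 536 to 696, centred at x≈616, midway between the fingers. I'll check the other axis by fitting.

Run:
```python
from h import *
im=np.load('pics/w2.npz')['img']; h=cv2.cvtColor(im,cv2.COLOR_RGB2HSV)
for v in range(250,300,4): print(v,h[v,285],end=' ')
m=((h[...,0]<22)&(h[...,1]>150)&(h[...,2]>150)).astype(np.uint8)
m=cv2.morphologyEx(m,cv2.MORPH_OPEN,np.ones((7,7)));c=max(cv2.findContours(m,0,1)[0],key=cv2.contourArea)[:,0]
c=c[(c[:,1]<360)]; c=c[::3]
X=np.array([ray('w2',u,v,.189) for u,v in c])[:,:2]
from scipy.optimize import least_squares
r=least_squares(lambda p:np.hypot(*(X-p[:2]).T)-p[2],[.46,.046,.026],loss='soft_l1',f_scale=.0005);print(r.x,c.min(0),c.max(0))
s=arm.observe()['tcp_pos'];print(s,proj('s2',s+[0,0,.013]))
```

```text
250 [ 11 239  78] 254 [  9 216  79] 258 [ 14 208 168] 262 [  9 210  85] 266 [ 10 217 162] 270 [  9 219 175] 274 [ 10 220 181] 278 [ 13 206 183] 282 [ 14 204 184] 286 [ 14 207 184] 290 [ 14 212 182] 294 [ 14 211 181] 298 [ 14 214 180] [0.45913816 0.04783664 0.02326475] [211 266] [357 359]
[0.45921118 0.04758706 0.15182453] [267.6787048 210.0685931]
```

Centred at (0.459, 0.048), and the TCP matches. Gripping.

```bash
python3 -m inch '[{"tx":0,"ty":0,"tz":0,"wx":0,"wy":0,"wz":0,"hand":1},{"tx":0,"ty":0,"tz":0,"wx":0,"wy":0,"wz":0,"hand":1},{"tx":0,"ty":0,"tz":0,"wx":0,"wy":0,"wz":0,"hand":1},{"tx":0,"ty":0,"tz":0,"wx":0,"wy":0,"wz":0,"hand":1},{"tx":0,"ty":0,"tz":0,"wx":0,"wy":0,"wz":0,"hand":1},{"tx":0,"ty":0,"tz":0,"wx":0,"wy":0,"wz":0,"hand":1},{"tx":0,"ty":0,"tz":0,"wx":0,"wy":0,"wz":0,"hand":1},{"tx":0,"ty":0,"tz":0,"wx":0,"wy":0,"wz":0,"hand":1}]' 60
python3 -c "
from h import *
st()"
```

```text
clock: 3.08
tcp_pos: [0.4596, 0.0468, 0.1515]
tool_rot: [0.672, 0.741, 0.0, 0.0]
contact_force: [-0.1, 3.2, 3.6]
finger_gap: 0.588
finger_force: 61.4
t 3.08 tcp [0.4596 0.0468 0.1515] head 1.668 zax [ 7.e-04  2.e-04 -1.e+00] F [-0.1  3.2  3.6] M [ 0.46 -0.12 -0.  ] gap 0.588 ff 61.4 j [ 0.02  0.19  1.85  0.    1.09 -0.08]
```

```bash
python3 -m inch '[{"tx":0,"ty":0,"tz":0.0025,"wx":0,"wy":0,"wz":0,"hand":1},{"tx":0,"ty":0,"tz":0.005,"wx":0,"wy":0,"wz":0,"hand":1},{"tx":0,"ty":0,"tz":0.0075,"wx":0,"wy":0,"wz":0,"hand":1},{"tx":0,"ty":0,"tz":0.01,"wx":0,"wy":0,"wz":0,"hand":1},{"tx":0,"ty":0,"tz":0.0125,"wx":0,"wy":0,"wz":0,"hand":1},{"tx":0,"ty":0,"tz":0.0125,"wx":0,"wy":0,"wz":0,"hand":1}]'
python3 -c "
from h import *
st()"
python3 -m inch '[{"tx":0,"ty":0,"tz":0.0025,"wx":0,"wy":0,"wz":0,"hand":1},{"tx":0,"ty":0,"tz":0.004,"wx":0,"wy":0,"wz":0,"hand":1},{"tx":0,"ty":0,"tz":0.004,"wx":0,"wy":0,"wz":0,"hand":1}]'
python3 -c "
from h import *
st()"
```

```text
clock: 3.58
tcp_pos: [0.4596, 0.0467, 0.1464]
tool_rot: [0.672, 0.741, 0.0, 0.0]
contact_force: [0.1, 3.0, 8.2]
finger_gap: 0.588
finger_force: 61.6
t 3.58 tcp [0.4596 0.0467 0.1464] head 1.668 zax [ 7.e-04  2.e-04 -1.e+00] F [0.1 3.  8.2] M [ 0.46 -0.11  0.01] gap 0.588 ff 61.6 j [ 0.02  0.2   1.86  0.    1.08 -0.08]
clock: 3.83
tcp_pos: [0.4596, 0.0468, 0.1454]
tool_rot: [0.672, 0.741, 0.0, 0.0]
contact_force: [-3.7, 2.7, 13.6]
finger_gap: 0.588
finger_force: 62.4
t 3.83 tcp [0.4596 0.0468 0.1454] head 1.668 zax [ 1.e-03  2.e-04 -1.e+00] F [-3.7  2.7 13.6] M [ 0.42  0.55 -0.  ] gap 0.588 ff 62.4 j [ 0.02  0.2   1.86  0.    1.08 -0.08]
```

```bash
python3 -m inch '[{"tx":0,"ty":0,"tz":0.0015,"wx":0,"wy":0,"wz":0,"hand":1},{"tx":0,"ty":0,"tz":0.003,"wx":0,"wy":0,"wz":0,"hand":1},{"tx":0,"ty":0,"tz":0.003,"wx":0,"wy":0,"wz":0,"hand":1}]'
python3 -c "
from h import *
st()"
```

```text
clock: 4.08
tcp_pos: [0.4597, 0.0468, 0.1454]
tool_rot: [0.672, 0.741, 0.001, 0.001]
contact_force: [-11.8, 2.5, 30.3]
finger_gap: 0.585
finger_force: 63.9
t 4.08 tcp [0.4597 0.0468 0.1454] head 1.668 zax [ 1.6e-03  1.0e-04 -1.0e+00] F [-11.8   2.5  30.3] M [ 0.29  1.9  -0.1 ] gap 0.585 ff 63.9 j [ 0.02  0.2   1.86  0.    1.08 -0.08]
```

```bash
python3 -m inch '[{"tx":0,"ty":0,"tz":-0.0015,"wx":0,"wy":0,"wz":0,"hand":1},{"tx":0,"ty":0,"tz":-0.0015,"wx":0,"wy":0,"wz":-0.08,"hand":1},{"tx":0,"ty":0,"tz":-0.0015,"wx":0,"wy":0,"wz":-0.16,"hand":1},{"tx":0,"ty":0,"tz":-0.0015,"wx":0,"wy":0,"wz":-0.24,"hand":1},{"tx":0,"ty":0,"tz":-0.0015,"wx":0,"wy":0,"wz":-0.32,"hand":1},{"tx":0,"ty":0,"tz":-0.0015,"wx":0,"wy":0,"wz":-0.4,"hand":1},{"tx":0,"ty":0,"tz":-0.0015,"wx":0,"wy":0,"wz":-0.4,"hand":1}]' 80
python3 -c "
from h import *
st()"
```

```text
clock: 4.67
tcp_pos: [0.4601, 0.0466, 0.1455]
tool_rot: [0.546, 0.838, 0.001, 0.001]
contact_force: [-3.1, 1.8, 19.6]
finger_gap: 0.585
finger_force: 80.2
t 4.67 tcp [0.4601 0.0466 0.1455] head 1.986 zax [ 2.6e-03 -1.0e-04 -1.0e+00] F [-3.1  1.8 19.6] M [0.14 0.53 0.07] gap 0.585 ff 80.2 j [ 0.02  0.2   1.86 -0.    1.08 -0.39]
```

```bash
python3 -m inch '[{"tx":0,"ty":0,"tz":0,"wx":0,"wy":0,"wz":-0.1,"hand":1},{"tx":0,"ty":0,"tz":0,"wx":0,"wy":0,"wz":-0.2,"hand":1},{"tx":0,"ty":0,"tz":0,"wx":0,"wy":0,"wz":-0.3,"hand":1},{"tx":0,"ty":0,"tz":0,"wx":0,"wy":0,"wz":-0.4,"hand":1},{"tx":0,"ty":0,"tz":0,"wx":0,"wy":0,"wz":-0.5,"hand":1},{"tx":0,"ty":0,"tz":0,"wx":0,"wy":0,"wz":-0.6,"hand":1},{"tx":0,"ty":0,"tz":0,"wx":0,"wy":0,"wz":-0.6,"hand":1}]'
python3 -c "
from h import *
st();shot('wrist','w3')"
```

```text
clock: 5.25
tcp_pos: [0.4597, 0.0466, 0.1455]
tool_rot: [0.335, 0.942, 0.0, 0.001]
contact_force: [-7.1, 0.5, 23.3]
finger_gap: 0.586
finger_force: 80.5
t 5.25 tcp [0.4597 0.0466 0.1455] head 2.459 zax [ 1.3e-03 -3.0e-04 -1.0e+00] F [-7.1  0.5 23.3] M [-0.12  1.22  0.11] gap 0.586 ff 80.5 j [ 0.02  0.2   1.86 -0.    1.08 -0.87]
```

View pics/w3.png

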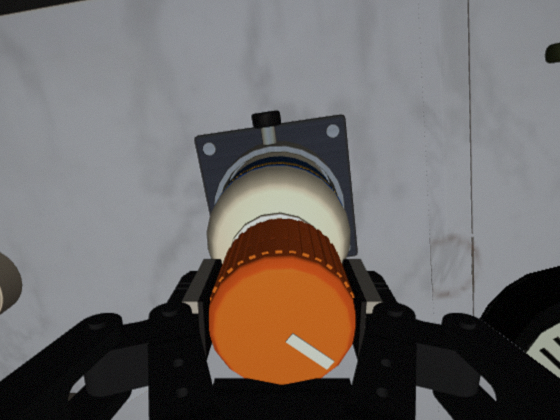

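The pointer (290,338)→(333,365) has kept its place relative to the fingers, so the cap turns with them without slipping. I'll approach the stop gently.

```bash
python3 -m inch '[{"tx":0,"ty":0,"tz":0,"wx":0,"wy":0,"wz":-0.08,"hand":1},{"tx":0,"ty":0,"tz":0,"wx":0,"wy":0,"wz":-0.16,"hand":1},{"tx":0,"ty":0,"tz":0,"wx":0,"wy":0,"wz":-0.24,"hand":1},{"tx":0,"ty":0,"tz":0,"wx":0,"wy":0,"wz":-0.24,"hand":1}]'
python3 -c "
from h import *
st()"
python3 -m inch '[{"tx":0,"ty":0,"tz":0,"wx":0,"wy":0,"wz":-0.03,"hand":1},{"tx":0,"ty":0,"tz":0,"wx":0,"wy":0,"wz":-0.06,"hand":1},{"tx":0,"ty":0,"tz":0,"wx":0,"wy":0,"wz":-0.06,"hand":1}]'
python3 -c "
from h import *
st()"
```

```text
clock: 5.63
tcp_pos: [0.4594, 0.0464, 0.1455]
tool_rot: [0.245, 0.969, -0.0, 0.0]
contact_force: [-9.1, 0.2, 25.8]
finger_gap: 0.584
finger_force: 80.7
t 5.63 tcp [0.4594 0.0464 0.1455] head 2.646 zax [ 7.e-04 -6.e-04 -1.e+00] F [-9.1  0.2 25.8] M [-0.4   1.7   0.08] gap 0.584 ff 80.7 j [ 0.02  0.2   1.86 -0.    1.08 -1.05]
clock: 5.88
tcp_pos: [0.4593, 0.0464, 0.1455]
tool_rot: [0.224, 0.975, -0.0, 0.0]
contact_force: [-10.9, -1.0, 26.6]
finger_gap: 0.587
finger_force: 80.8
t 5.88 tcp [0.4593 0.0464 0.1455] head 2.691 zax [ 5.e-04 -6.e-04 -1.e+00] F [-10.9  -1.   26.6] M [-0.35  1.86 -0.1 ] gap 0.587 ff 80.8 j [ 0.02  0.2   1.86 -0.    1.08 -1.1 ]
```

```bash
python3 -m inch '[{"tx":0,"ty":0,"tz":0,"wx":0,"wy":0,"wz":-0.02,"hand":1},{"tx":0,"ty":0,"tz":0,"wx":0,"wy":0,"wz":-0.04,"hand":1},{"tx":0,"ty":0,"tz":0,"wx":0,"wy":0,"wz":-0.04,"hand":1}]'
python3 -c "
from h import *
st()"
```

```text
clock: 6.13
tcp_pos: [0.4593, 0.0463, 0.1454]
tool_rot: [0.209, 0.978, -0.0, 0.0]
contact_force: [-11.8, -1.1, 25.9]
finger_gap: 0.582
finger_force: 80.9
t 6.13 tcp [0.4593 0.0463 0.1454] head 2.721 zax [ 3.e-04 -7.e-04 -1.e+00] F [-11.8  -1.1  25.9] M [-0.45  1.91 -0.16] gap 0.582 ff 80.9 j [ 0.02  0.2   1.86 -0.    1.08 -1.13]
```

```bash
python3 -m inch '[{"tx":0,"ty":0,"tz":0,"wx":0,"wy":0,"wz":-0.02,"hand":1},{"tx":0,"ty":0,"tz":0,"wx":0,"wy":0,"wz":-0.04,"hand":1},{"tx":0,"ty":0,"tz":0,"wx":0,"wy":0,"wz":-0.04,"hand":1}]'
python3 -c "
from h import *
st()"
python3 -m inch '[{"tx":0,"ty":0,"tz":0,"wx":0,"wy":0,"wz":-0.02,"hand":1},{"tx":0,"ty":0,"tz":0,"wx":0,"wy":0,"wz":-0.04,"hand":1},{"tx":0,"ty":0,"tz":0,"wx":0,"wy":0,"wz":-0.04,"hand":1}]'
python3 -c "
from h import *
st()"
```

```text
clock: 6.38
tcp_pos: [0.4593, 0.0463, 0.1454]
tool_rot: [0.193, 0.981, -0.0, 0.0]
contact_force: [-12.3, -1.8, 26.4]
finger_gap: 0.584
finger_force: 80.9
t 6.38 tcp [0.4593 0.0463 0.1454] head 2.753 zax [ 3.e-04 -8.e-04 -1.e+00] F [-12.3  -1.8  26.4] M [-0.44  1.91 -0.13] gap 0.584 ff 80.9 j [ 0.02  0.2   1.86 -0.    1.08 -1.16]
clock: 6.63
tcp_pos: [0.4592, 0.0463, 0.1455]
tool_rot: [0.178, 0.984, -0.0, 0.0]
contact_force: [-11.9, -1.7, 26.3]
finger_gap: 0.584
finger_force: 81.0
t 6.63 tcp [0.4592 0.0463 0.1455] head 2.784 zax [ 2.e-04 -7.e-04 -1.e+00] F [-11.9  -1.7  26.3] M [-0.41  2.07 -0.24] gap 0.584 ff 81.0 j [ 0.02  0.2   1.86 -0.    1.08 -1.19]
```

```bash
python3 -m inch '[{"tx":0,"ty":0,"tz":0,"wx":0,"wy":0,"wz":-0.02,"hand":1},{"tx":0,"ty":0,"tz":0,"wx":0,"wy":0,"wz":-0.04,"hand":1},{"tx":0,"ty":0,"tz":0,"wx":0,"wy":0,"wz":-0.04,"hand":1}]'
python3 -c "
from h import *
st()"
```

```text
clock: 6.88
tcp_pos: [0.4591, 0.0464, 0.1455]
tool_rot: [0.162, 0.987, -0.0, 0.0]
contact_force: [-13.4, -1.6, 27.8]
finger_gap: 0.583
finger_force: 81.1
t 6.88 tcp [0.4591 0.0464 0.1455] head 2.815 zax [-1.e-04 -5.e-04 -1.e+00] F [-13.4  -1.6  27.8] M [-0.33  2.16 -0.33] gap 0.583 ff 81.1 j [ 0.02  0.2   1.86 -0.    1.08 -1.22]
```

```bash
cat >> h.py <<'E'
def ptr(f):
    im=np.load(f'pics/{f}.npz')['img']; h=cv2.cvtColor(im,cv2.COLOR_RGB2HSV)
    m=((h[...,1]<90)&(h[...,2]>130)).astype(np.uint8); m[:290]=0;m[378:]=0;m[:,:225]=0;m[:,345:]=0
    n,l,s,c=cv2.connectedComponentsWithStats(m); k=1+np.argmax(s[1:,4]); ys,xs=np.nonzero(l==k)
    P=np.array([ray(f,u,v,.182)[:2] for u,v in zip(xs,ys)]); d=np.linalg.svd(P-P.mean(0))[2][0]
    a=np.arctan2(d[1],d[0]); print(f,s[k,4],c[k],'ptr heading (mod pi)',a%np.pi); return a
E
python3 - <<'E'
from h import *
s=st(); shot('wrist','w4'); ptr('w3'); ptr('w4'); ptr('w2')
E
```

```text
t 6.88 tcp [0.4591 0.0464 0.1455] head 2.815 zax [-1.e-04 -5.e-04 -1.e+00] F [-13.4  -1.6  27.8] M [-0.33  2.16 -0.33] gap 0.583 ff 81.1 j [ 0.02  0.2   1.86 -0.    1.08 -1.22]
w3 567 [309.34567901 350.95590829] ptr heading (mod pi) 0.22910343474470518
w4 569 [309.29876977 351.21616872] ptr heading (mod pi) 0.5869237668543915
w2 585 [313.33504274 360.42735043] ptr heading (mod pi) 2.5824878148352868
```

No slip so far: the cap turned 1.146 rad and the tool 1.147. Continuing.

```bash
python3 -m inch '[{"tx":0,"ty":0,"tz":0,"wx":0,"wy":0,"wz":-0.02,"hand":1},{"tx":0,"ty":0,"tz":0,"wx":0,"wy":0,"wz":-0.04,"hand":1},{"tx":0,"ty":0,"tz":0,"wx":0,"wy":0,"wz":-0.04,"hand":1}]'
python3 -c "
from h import *
st()"
```

```text
clock: 7.18
tcp_pos: [0.459, 0.0464, 0.1455]
tool_rot: [0.147, 0.989, -0.0, -0.0]
contact_force: [-15.2, -1.3, 29.0]
finger_gap: 0.584
finger_force: 81.2
t 7.18 tcp [0.459  0.0464 0.1455] head 2.847 zax [-3.e-04 -3.e-04 -1.e+00] F [-15.2  -1.3  29. ] M [-0.23  2.34 -0.52] gap 0.584 ff 81.2 j [ 0.02  0.2   1.86 -0.    1.08 -1.25]
```

```bash
python3 -m inch '[{"tx":0,"ty":0,"tz":0,"wx":0,"wy":0,"wz":-0.02,"hand":1},{"tx":0,"ty":0,"tz":0,"wx":0,"wy":0,"wz":-0.03,"hand":1},{"tx":0,"ty":0,"tz":0,"wx":0,"wy":0,"wz":-0.03,"hand":1}]'
python3 -c "
from h import *
st();shot('wrist','w5');ptr('w5')"
```

```text
clock: 7.43
tcp_pos: [0.4589, 0.0464, 0.1455]
tool_rot: [0.136, 0.991, -0.0, -0.0]
contact_force: [-15.7, -0.2, 29.3]
finger_gap: 0.582
finger_force: 81.4
t 7.43 tcp [0.4589 0.0464 0.1455] head 2.869 zax [-6.e-04 -2.e-04 -1.e+00] F [-15.7  -0.2  29.3] M [-0.15  2.56 -0.8 ] gap 0.582 ff 81.4 j [ 0.02  0.2   1.86 -0.    1.08 -1.28]
w5 559 [309.23434705 351.25223614] ptr heading (mod pi) 0.6410301382588413
```

```bash
python3 -m inch '[{"tx":0,"ty":0,"tz":0,"wx":0,"wy":0,"wz":-0.02,"hand":1},{"tx":0,"ty":0,"tz":0,"wx":0,"wy":0,"wz":-0.02,"hand":1}]'
python3 -c "
from h import *
st();shot('wrist','w6');ptr('w6')"
```

```text
clock: 7.65
tcp_pos: [0.4589, 0.0464, 0.1455]
tool_rot: [0.128, 0.992, -0.0, -0.0]
contact_force: [-16.3, -0.2, 29.5]
finger_gap: 0.585
finger_force: 81.5
t 7.65 tcp [0.4589 0.0464 0.1455] head 2.885 zax [-7.e-04 -1.e-04 -1.e+00] F [-16.3  -0.2  29.5] M [-0.29  2.59 -1.03] gap 0.585 ff 81.5 j [ 0.02  0.2   1.86 -0.    1.08 -1.29]
w6 558 [309.22939068 351.27777778] ptr heading (mod pi) 0.6589013739516688
```

The moment has climbed steadily to 1.0 N·m while the side force stays flat, so the cap is at the stop. I'll ease the turn slightly and lift a little first.

```bash
python3 -m inch '[{"tx":0,"ty":0,"tz":0,"wx":0,"wy":0,"wz":0.04,"hand":1},{"tx":0,"ty":0,"tz":-0.01,"wx":0,"wy":0,"wz":0.04,"hand":1},{"tx":0,"ty":0,"tz":-0.02,"wx":0,"wy":0,"wz":0.04,"hand":1},{"tx":0,"ty":0,"tz":-0.03,"wx":0,"wy":0,"wz":0.04,"hand":1},{"tx":0,"ty":0,"tz":-0.03,"wx":0,"wy":0,"wz":0.04,"hand":1}]'
python3 -c "
from h import *
st()"
```

```text
clock: 8.12
tcp_pos: [0.4589, 0.0464, 0.1563]
tool_rot: [0.143, 0.99, -0.0, -0.001]
contact_force: [-9.3, -3.2, 9.9]
finger_gap: 0.581
finger_force: 87.5
t 8.12 tcp [0.4589 0.0464 0.1563] head 2.854 zax [-1.7e-03 -5.0e-04 -1.0e+00] F [-9.3 -3.2  9.9] M [-0.5   1.84 -0.36] gap 0.581 ff 87.5 j [ 0.02  0.19  1.85 -0.    1.11 -1.26]
```

```bash
python3 -c "
from h import *
st();shot('wrist','w7');ptr('w7')
shot('side','s7'); im=cv2.imread('pics/s7.png')[160:280,210:330]
cv2.imwrite('pics/c7.png',np.hstack([cv2.resize(im,(420,420)),cv2.resize(cv2.imread('pics/w7.png')[100:420,100:460],(380,420))]))"
```

```text
t 8.12 tcp [0.4589 0.0464 0.1563] head 2.854 zax [-1.7e-03 -5.0e-04 -1.0e+00] F [-9.3 -3.2  9.9] M [-0.5   1.84 -0.36] gap 0.581 ff 87.5 j [ 0.02  0.19  1.85 -0.    1.11 -1.26]
w7 557 [309.01436266 350.91921005] ptr heading (mod pi) 0.6339214896512351
```

View pics/c7.png

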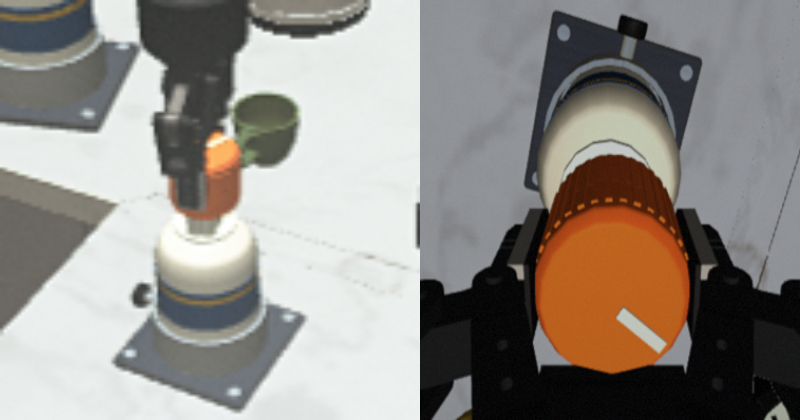

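Both views show the cap moving up with the fingers and the neck showing below it. Continuing straight up.

```bash
python3 -m inch '[{"tx":0,"ty":0,"tz":-0.01,"wx":0,"wy":0,"wz":0,"hand":1},{"tx":0,"ty":0,"tz":-0.02,"wx":0,"wy":0,"wz":0,"hand":1},{"tx":0,"ty":0,"tz":-0.03,"wx":0,"wy":0,"wz":0,"hand":1},{"tx":0,"ty":0,"tz":-0.04,"wx":0,"wy":0,"wz":0,"hand":1},{"tx":0,"ty":0,"tz":-0.055,"wx":0,"wy":0,"wz":0,"hand":1},{"tx":0,"ty":0,"tz":-0.07,"wx":0,"wy":0,"wz":0,"hand":1}]'
python3 -m inch '[{"tx":0,"ty":0,"tz":-0.02,"wx":0,"wy":0,"wz":0,"hand":1},{"tx":0,"ty":0,"tz":-0.05,"wx":0,"wy":0,"wz":0,"hand":1},{"tx":0,"ty":0,"tz":-0.08,"wx":0,"wy":0,"wz":0,"hand":1},{"tx":0,"ty":0,"tz":-0.1,"wx":0,"wy":0,"wz":0,"hand":1},{"tx":0,"ty":0,"tz":-0.1,"wx":0,"wy":0,"wz":0,"hand":1},{"tx":0,"ty":0,"tz":-0.1,"wx":0,"wy":0,"wz":0,"hand":1},{"tx":0,"ty":0,"tz":-0.1,"wx":0,"wy":0,"wz":0,"hand":1},{"tx":0,"ty":0,"tz":-0.1,"wx":0,"wy":0,"wz":0,"hand":1}]'
python3 -c "
from h import *
st();shot('wrist','w8');shot('side','s8'); im=cv2.imread('pics/s8.png')[130:290,190:350]
cv2.imwrite('pics/c8.png',np.hstack([cv2.resize(im,(420,420)),cv2.resize(cv2.imread('pics/w8.png')[100:420,100:460],(380,420))]))"
```

```text
clock: 8.72
tcp_pos: [0.4598, 0.0468, 0.1851]
tool_rot: [0.143, 0.99, 0.0, 0.001]
contact_force: [0.6, 0.7, -0.7]
finger_gap: 0.583
finger_force: 87.0
clock: 9.38
tcp_pos: [0.4591, 0.0467, 0.2234]
tool_rot: [0.143, 0.99, -0.0, -0.001]
contact_force: [0.1, 1.0, -0.8]
finger_gap: 0.581
finger_force: 87.0
t 9.38 tcp [0.4591 0.0467 0.2234] head 2.854 zax [-0.0011 -0.     -1.    ] F [ 0.1  1.  -0.8] M [-0.02  0.04 -0.02] gap 0.581 ff 87.0 j [ 0.02  0.11  1.77 -0.    1.26 -1.26]
```

View pics/c8.png

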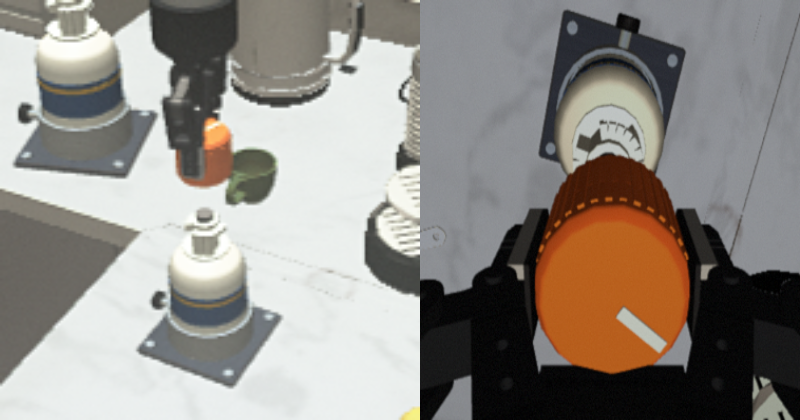

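The cap is free and upright in the fingers, about 72 mm above its seat and over the bare neck. The external force is near zero.

```bash
python3 -c "
from plant import arm
print(arm.job_done())"
```

```text
the job is handed in; nothing more can be done
None
```

The descaler bottle is open: I pressed the cap to the bottom, turned it to its stop and lifted it straight off; the job is handed in with the gripper holding the cap upright and still, about 72 mm above its seat and over the bottle.

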